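# Hold the freshly ground bush over the swarf tin with the tongs

### The arm

A 6-joint arm with a two-finger parallel gripper is mounted at the origin on the work surface. World frame = base frame: x ahead of the robot, y to its left, z up, the work surface at z = 0. Lengths are in m, angles in rad, forces in N, time in s.
With the tool pointing down it reaches from about 0.3 to 0.875 m from the base axis. Payload 6.4 kg.
Tool frame: the origin (TCP) lies on the centre line of the jaws, within the pads' length; the fingertips stand 25 mm ahead of it and the grasp point (between the pads) lies 6 mm ahead of it (bot.tip_extent is the distance from the TCP to the fingertips, in m); x points along the fingers, z is the direction in which the jaws open and shut, and the axes are right-handed (so a half turn about x gives the same grasp; the last joint's range is limited). The gripper opens to 85 mm and grips with 20 to 120 N. Pads are 22 mm wide; open, the fingers measure 114 mm over their backs; the gripper's body (76 mm by 85 mm) begins 54 mm behind the grasp point. The pads swing forward as they close: fully open they stand 13 mm farther back than shut.
Start: joints at [0.997, 0.181, 1.607, -0, 1.354, -0.206], TCP at [0.207, 0.537, 0.256] pointing down, gripper open.
Joint ranges: [-2.99, 2.99], [-0.89, 2.07], [0.3, 2.58], [-1.14, 4.28], [0, 2.63], [-3.12, 3.12]. Speed limits (rad/s): [2.57, 2.57, 3.01, 3.14, 3.14, 3.14].

### API

Orientations are given as a unit quaternion [x, y, z, w].
In Python, from workcell import bot, grab_frame, camera_info gives the robot as it stands.
- The arm moves only by the tool send_rows, never from a script. Its argument "deltas" is a list that holds one entry, the list of rows, each a list of 5 numbers: the opening in per cent of the stroke, from 0 (shut) to 100 (fully open), then the shift along the tool's x, y, z in cm, then the turn about the tool's x in degrees. In form: [[[claw, dx, dy, dz, spin], ...]]. A call has 1 to 10 rows; each row shifts and turns the commanded pose from where the row before left it, along the tool's axes as they then stand; what a row does not reach is not made up. A row lasts 1/10 s, in which the tool goes at most 50 mm and 8.59 degrees, less where a joint would pass 70% of its speed; a pose out of reach is approached as far as the arm can. A call with a gripper value outside its range is refused whole. The fingers move at their own pace and stop on an object; "force" is the grip in N (left out, the last holds). Time passes only in rows, so rows that do not move let the fingers close. It gives the time, the measured TCP pose, the force and the opening at its end, in the units of the state.
- bot.sense(): the state, without advancing time (a new reading comes with each control period).
- grab_frame(name): name is "scene" or "top"; returns (picture, depth): 400x640x3 uint8, red, green, blue; 400x640 float32, m along the optical axis (not along the pixel's ray), 0 where there is no reading.
- camera_info(name): a dict with "fx", "fy", "cx", "cy" (pixels), "view" (4x4, takes a point from world to camera coordinates). Camera axes: x right, y up, looking along -z (the intrinsics and any distortion apply to the point x, -y, -z); pixel columns grow to the right and rows downward; lengths in m; the calibration is good to about 2 mm. A picture is of the moment at which its call begins. camera_info takes no time and is no camera call.
- bot.sign_off(): hands the job in, once; it reports no verdict.
The state is a dict: "time_s": time; "q": joint angles; "qvel": joint speeds; "joint_torque": joint torques, N m; "position": TCP position; "ee_rot": TCP orientation; "force": force on the tool from outside, world axes, zero at the start; "torque": the same for the moment, N m; "grip_width": finger opening in m.
Only numpy, scipy, OpenCV 4.12 (cv2) and the standard library are available. Lean on these libraries where they do the work, as an engineer would, in place of code of your own. Each camera call takes 0.05 s, during which the arm holds its last target.

### The job

The small round steel bush with the hole through it, standing among the square block and the hexagonal blank, both solid, has just been ground and is too hot to touch. Pick up the spring tongs by their wooden grips, close their jaws on the bush, and lift it with the tongs to hold it over the middle of the round open tin, about 10 cm above the rim; finish while still holding it there, tongs squeezed shut on it. Never touch the bush with the gripper, and leave the tin and all the other things on the bench where they are.

Things in the scene. Friction and masses are not known exactly. Their poses are not given: they have to be found in the camera images.
- tongs_grip (a point): spring tongs of steel strip lying flat, 226 mm long, 135 g; this point, near their balance, is midway between two upright wooden grip scales (50 mm long, 34 mm tall), 17 mm above the tongs' underside. x axis along the tongs towards the jaws, z up. Across the scales' outer faces: 54 mm open (each arm splayed 0.12 rad from the x axis), 34 mm closed on the bush (arms parallel)
- tongs_jaws (a point): point midway between the jaws, 90 mm ahead (+x) of tongs_grip, 16 mm above the tongs' underside; it stays there as they close. Each jaw is a shallow upright V, 5 to 27 mm above the underside, open towards the other, fitting a 30 mm round part. Open: 58 mm between the jaw edges, 84 mm overall across the jaws. Both sides close evenly
- tongs_left (a joint): squeeze of each arm of the tongs, rad: 0 open, 0.12 closed on the bush, 0.16 shut on nothing. Arms hinge on upright pins 85 mm behind tongs_grip and are sprung apart: 5 N on each scale starts to close them, 10 N when closed on the bush. Squeezing the scales part-way, to about 47 mm across, holds the tongs firmly enough to carry with jaws open
- bush_centre (a point): plain steel bush, a short round tube standing on end: 30 mm outside diameter, 21 mm bore, 36 mm tall, about 100 g; this is its centre, half-way up. z along its axis
- tin_rim (a point): round open metal tin, 124 mm across at the rim, 60 mm tall; this point is the centre of its mouth at rim height
- block_centre (a point): solid square steel block 30 x 30 x 36 mm tall, its centre; bystander
- hexnut_centre (a point): solid hexagonal steel blank, 30 mm across flats, 36 mm tall, its centre; bystander
- hammer: hammer with wooden handle lying at the far side of the bench, underside centre; bystander
- spanner: steel spanner lying flat at the far left, underside centre; bystander
- bearing: flat steel ring 52 mm across, 15 mm tall, at the far right, underside centre; bystander
- disc: brown flat grinding disc, 115 mm across, 6 mm thick, with a hole, beyond the three parts, underside centre; bystander
Mind the look-alikes: they are no part of the job. What is shaped like the part that bears bush_centre but orange or pink is not meant.

How it is judged:
On the way, in this order (a step that is already met when the one before it is completed fails the run):
1. the tongs are picked up off the bench by the gripper while the bush still stands on the bench (height (world z) of tongs_grip above 0.02 m and contact force between the fingers and tongs above 1 N and height (world z) of bush_centre below 0.025 m), for 0.1 s.
2. the bush is between the closed jaws and lifted off the bench (height (world z) of bush_centre above 0.035 m and contact force between tongs and bush above 1 N and distance between bush_centre and tongs_jaws below 0.025 m), for 0.2 s.
At the end, for the whole second after the job is handed in: The gripper still squeezes the tongs (over 0.08 rad) with only their jaws holding the bush, within 25 mm of the jaw point; bush centre still, 120 to 300 mm above the bench, within 40 mm sideways of the tin centre; tin and bystanders within 30 mm of their starts (height (world z) of bush_centre between 0.12 and 0.3 m and horizontal distance between bush_centre and tin_rim below 0.04 m and contact force between tongs and bush above 1 N and contact force between the fingers and tongs above 2 N and distance between bush_centre and tongs_jaws below 0.025 m and value of joint tongs_left above 0.08 rad and contact force between each of the fingers, the arm, tin and bush below 0.1 N and contact force between tin and tongs below 0.1 N and linear speed of bush below 0.03 m/s and distance of each of block_centre, hexnut_centre, hammer, spanner, bearing, disc, tin_rim from where it was at the start of the episode below 0.03 m); the arm keeps its last pose, push and grip.
It fails at once if the gripper or arm touches the hot bush (contact force between any of the fingers, the arm and bush above 0.5 N).
It fails at once if the tin or a bystander is moved more than 30 mm (distance of any of block_centre, hexnut_centre, hammer, spanner, bearing, disc, tin_rim from where it was at the start of the episode above 0.03 m).
It also fails if it takes over 45 s, if anything falls off the work surface, if the arm or the gripper's body presses on something with over 40 N, if the wrist force passes 120 N, or if a joint passes its speed limit or range.

## Working session

There is one attempt and no reset: what is moved stays moved. The work goes in short steps, Python scripts to look and compute and a tool call to move; the robot and the scene stay as the last step left them, time stands still between calls to the robot, and variables do not carry over. Pictures are saved under pics/ and viewed, and the job is handed in when it is done.

Besides the shell and the picture viewer there is one more tool, called after ">>>" by a JSON object that holds its "op" and its "data". send_rows: Moves the arm, as the interface text tells. Its arguments: {"type":"object","properties":{"deltas":{"type":"array"},"force":{"type":"number"}},"required":["deltas"]}

```bash
mkdir -p pics
cat > h.py <<'E'
import numpy as np,cv2
from workcell import bot,grab_frame,camera_info
def snap(n,name):
    im,d=grab_frame(n); cv2.imwrite(f'pics/{name}.png',im[:,:,::-1]); np.save(f'pics/{name}.npy',d); return im,d
def ray(n,u,v,z):
    c=camera_info(n);V=np.array(c['view']);R=V[:3,:3];o=-R.T@V[:3,3]
    d=R.T@np.array([(u-c['cx'])/c['fx'],-(v-c['cy'])/c['fy'],-1]);return o+d*(z-o[2])/d[2]
def proj(n,p):
    c=camera_info(n);V=np.array(c['view']);q=V[:3,:3]@np.array(p)+V[:3,3]
    return c['cx']+c['fx']*q[0]/-q[2],c['cy']-c['fy']*q[1]/-q[2]
E
python3 - <<'E'
from h import *
snap('top','t0');snap('scene','s0')
for n in('top','scene'):print({k:(v if k!='view' else np.round(v,4).tolist()) for k,v in camera_info(n).items()})
print(bot.sense())
E
```

```text
{'fx': 405.20882858407805, 'fy': 405.20882858407805, 'cx': 320.7583593602521, 'cy': 199.15075863129962, 'view': [[0.0968, -0.9953, 0.0016, -0.0439], [0.971, 0.0948, 0.2196, -0.6104], [-0.2187, -0.0197, 0.9756, -0.9763], [0.0, 0.0, 0.0, 1.0]]}
{'fx': 458.0539344426458, 'fy': 458.0539344426458, 'cx': 325.75280717949806, 'cy': 202.7661872094608, 'view': [[-0.5952, 0.8033, 0.0213, 0.3656], [-0.4878, -0.3823, 0.7848, 0.2625], [0.6385, 0.4567, 0.6194, -1.4514], [0.0, 0.0, 0.0, 1.0]]}
{'time_s': 0.1, 'q': array([ 9.96711097e-01,  1.81466522e-01,  1.60786524e+00, -2.48462448e-05,
        1.35376664e+00, -2.06288198e-01]), 'qvel': array([ 0.00096139, -0.0018039 , -0.00552577, -0.00201713, -0.0015817 ,
        0.00216913]), 'joint_torque': array([-5.50282803e-04, -4.45876765e+01, -3.52238846e+01, -4.32856596e-04,
        3.94234565e-03, -3.81568850e-05]), 'position': array([0.20649353, 0.53618313, 0.25549499]), 'ee_rot': array([-0.4003516 ,  0.58348778,  0.39992584,  0.58251174]), 'force': array([-0.38663192, -0.73973125, -0.17862382]), 'torque': array([ 0.00832604,  0.04054767, -0.03351489]), 'grip_width': 0.08563935094052774}
```

View pics/t0.png

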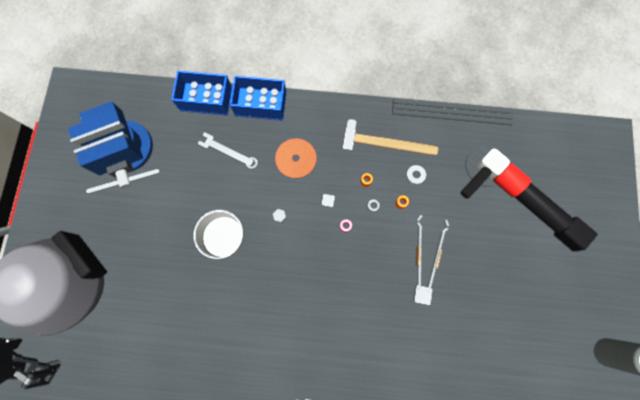

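View pics/s0.png

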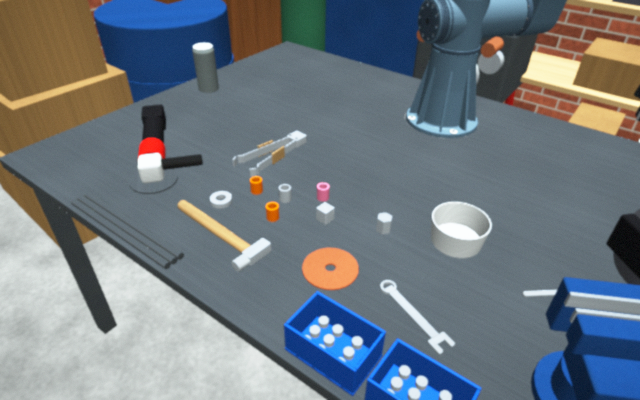

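The top view shows the steel bush at (373,205), the block at (328,200), the hex at (279,215) and the tin around (218,235). The tongs run from (424,296) at the hinge to jaws near (433,222). The orange and pink rings are decoys.

Run:
```python
from h import *
im=cv2.imread('pics/t0.png')
cv2.imwrite('pics/c1.png',cv2.resize(im[170:320,330:480],None,fx=4,fy=4,interpolation=cv2.INTER_CUBIC))
im=cv2.imread('pics/s0.png')
cv2.imwrite('pics/c2.png',cv2.resize(im[115:235,220:360],None,fx=5,fy=5,interpolation=cv2.INTER_CUBIC))
g=cv2.cvtColor(cv2.imread('pics/t0.png'),cv2.COLOR_BGR2GRAY)
m=(g>135).astype(np.uint8)
n,l,st,c=cv2.connectedComponentsWithStats(m)
for i in range(n):
    if st[i,4]>15 and 190<st[i,0]<480 and st[i,1]>110: print(st[i],c[i].round(1),ray('top',*c[i],0.036).round(3))
print(proj('top',(0,0,0)))
```

```text
[ 342  119   97   36 1114] [382.8 141.1] [ 0.798 -0.138  0.036]
[198 132  60  37 558] [227.5 150.7] [0.729 0.283 0.036]
[ 275  138   42   40 1258] [295.3 157.7] [0.727 0.096 0.036]
[406 165  21  19 275] [416.1 174. ] [ 0.713 -0.233  0.036]
[361 173  12  12  86] [366.6 178.3] [ 0.688 -0.101  0.036]
[321 194  14  14 159] [327.8 200. ] [ 0.618 -0.003  0.036]
[397 195  13  12  94] [402.7 200.6] [ 0.636 -0.201  0.036]
[367 199  13  13  99] [373.3 204.6] [ 0.618 -0.124  0.036]
[ 193  209   50   51 1873] [218.9 233.3] [0.502 0.272 0.036]
[272 208  14  14 145] [278.6 214.9] [0.566 0.122 0.036]
[414 215  36  91 808] [427.  268.3] [ 0.465 -0.272  0.036]
[340 219  13  13 112] [345.8 224.8] [ 0.557 -0.056  0.036]
(np.float64(302.5223572620355), np.float64(452.5190500989828))
```

View pics/c1.png

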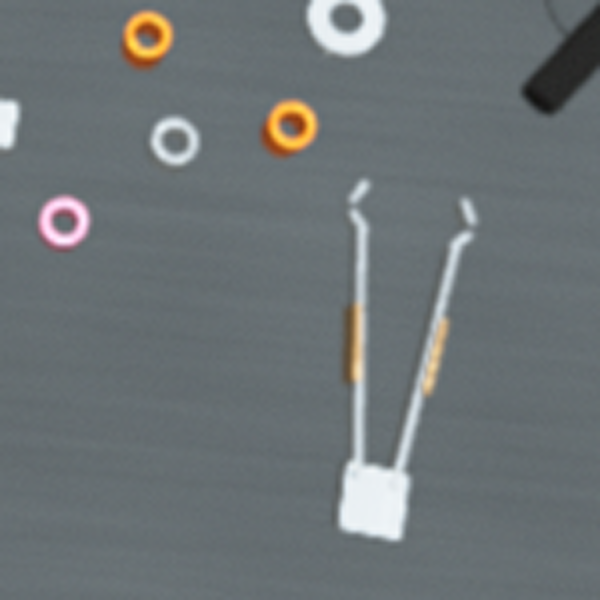

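View pics/c2.png

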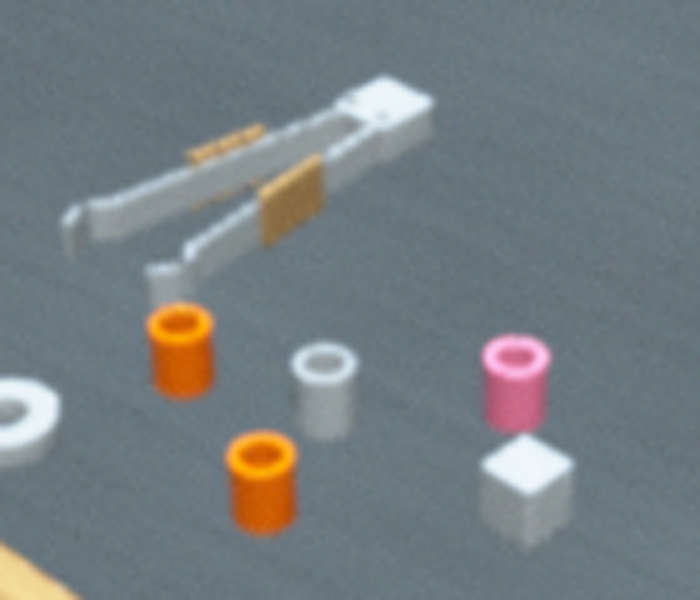

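```bash
cat > m.py <<'E'
from h import *
def P(n,X,Y,z,off,s): return ray(n,(X+.5)/s-.5+off[0],(Y+.5)/s-.5+off[1],z)
E
python3 - <<'E'
from m import *
a=lambda X,Y,z:P('top',X,Y,z,(330,170),4)[:2]
b=lambda X,Y,z:P('scene',X,Y,z,(220,115),5)[:2]
jl=a(350,204,.027);jr=a(476,220,.027);J=(jl+jr)/2
print('jaws',jl,jr,J,np.linalg.norm(jl-jr))
sl=a(353,343,.034);sr=a(438,357,.034)
print('scales',sl,sr,(sl+sr)/2,np.linalg.norm(sl-sr))
H=a(374,500,.03);print('hinge',H)
d=J-H;print('axis ang',np.arctan2(d[1],d[0]),np.linalg.norm(d))
d=J-(sl+sr)/2;print('grip->jaw ang',np.arctan2(d[1],d[0]),np.linalg.norm(d))
d=sl-sr;print('perp',np.arctan2(d[0],-d[1])+0, np.arctan2(d[1],d[0])-np.pi/2)
d=jl-jr;print('perp jaws',np.arctan2(d[1],d[0])-np.pi/2)
d1=a(362,222,.03)-a(358,462,.03);d2=a(456,240,.03)-a(400,470,.03);print('arms',np.arctan2(d1[1],d1[0]),np.arctan2(d2[1],d2[0]))
print('scene scales outer', b(290,185,.034),b(228,143,.034), 'bush top scene',b(325,364,.036),'bush top top',a(175,141,.036))
# scene jaws
print('scene jaws',b(160,268,.027),b(75,212,.027))
# tin: rim contour
im=cv2.imread('pics/t0.png');c=im[195:275,180:260];cv2.imwrite('pics/c3.png',cv2.resize(c,None,fx=6,fy=6,interpolation=cv2.INTER_CUBIC))
s=bot.sense();from scipy.spatial.transform import Rotation as R
print(R.from_quat(s['ee_rot']).as_matrix().round(3))
E
```

```text
jaws [ 0.58775059 -0.24345491] [ 0.58512508 -0.32686531] [ 0.58643784 -0.28516011] 0.08345171349567435
scales [ 0.49564055 -0.24788624] [ 0.49198259 -0.30283474] [ 0.49381157 -0.27536049] 0.05507012707094503
hinge [ 0.39826359 -0.26648383]
axis ang -0.09892592314985098 0.18909878755651438
grip->jaw ang -0.10540533204178454 0.09314321081470717
perp 3.0751199591220324 -0.06647269446776094
perp jaws -0.03146659544672481
arms 0.026744504123939274 -0.20202804619397963
scene scales outer [ 0.50348951 -0.24252491] [ 0.49204392 -0.2974379 ] bush top scene [ 0.61612455 -0.12155099] bush top top [ 0.61703983 -0.12411815]
scene jaws [ 0.59621082 -0.24938768] [ 0.58566545 -0.32092253]
[[-0.001 -0.933  0.36 ]
 [-0.001  0.36   0.933]
 [-1.     0.    -0.001]]
```

View pics/c3.png

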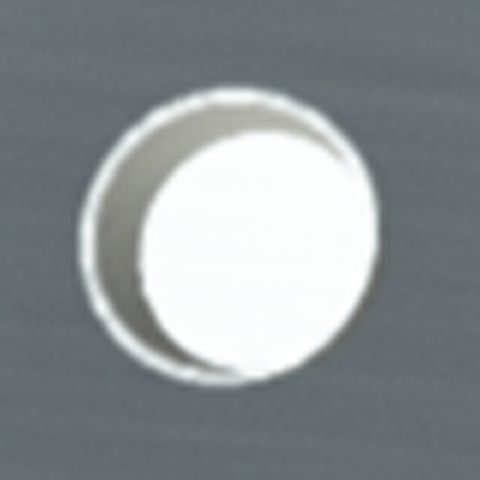

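>>> {"op": "send_rows", "data": {"deltas": [[[100,0,0,0,-8],[100,0,0,0,-8],[100,0,0,0,0]]]}}

```text
time_s: 0.4
position: [0.2066, 0.5363, 0.2558]
ee_rot: [-0.478, 0.522, 0.478, 0.521]
force: [-0.0, 0.5, 0.4]
grip_width: 0.0857
```

```bash
cat >> h.py <<'E'
from scipy.spatial.transform import Rotation as R
def to(x,y,z,psi=None):
    "shift in tool axes (cm) from the sensed pose; psi=wanted tool-z heading"
    s=bot.sense();M=R.from_quat(s['ee_rot']).as_matrix();d=np.array([x,y,z])-s['position']
    th=np.arctan2(M[1,2],M[0,2]);print('pos',s['position'].round(4),'th',th.round(4),'t',s['time_s'],'w',s['grip_width'].round(4),'F',s['force'].round(1),'q',s['q'].round(2))
    print('tool shift cm',(M.T@d*100).round(2),'spin deg',None if psi is None else -np.degrees(psi-th).round(2))
E
python3 - <<'E'
from h import *
u,v=(228.5)/6-.5+180,(235.5)/6-.5+195
print('tin',ray('top',u,v,.06))
to(0.495,-0.275,0.13,1.481)
E
```

```text
tin [0.49814821 0.26841991 0.06      ]Traceback (most recent call last):
  File "<stdin>", line 4, in <module>
  File "h.py", line 15, in to
    th=np.arctan2(M[1,2],M[0,2]);print('pos',s['position'].round(4),'th',th.round(4),'t',s['time_s'],'w',s['grip_width'].round(4),'F',s['force'].round(1),'q',s['q'].round(2))
                                                                                                         ^^^^^^^^^^^^^^^^^^^^^
AttributeError: 'float' object has no attribute 'round'
```

```bash
sed -i "s/s\['grip_width'\].round(4)/round(s['grip_width'],4)/" h.py
python3 - <<'E'
from h import *
to(0.495,-0.275,0.13,1.481)
E
```

```text
pos [0.2066 0.5363 0.2558] th 1.4835 t 0.4 w 0.0857 F [-0.   0.5  0.4] q [ 1.    0.18  1.61 -0.    1.35 -0.49]
tool shift cm [ 12.63 -35.81 -78.3 ] spin deg 0.14
```

>>> {"op": "send_rows", "data": {"deltas": [[[100,0,-1.79,-3.9,0],[100,0,-1.79,-3.9,0],[100,0,-1.79,-3.9,0],[100,0,-1.79,-3.9,0],[100,0,-1.79,-3.9,0],[100,0,-1.79,-3.9,0],[100,0,-1.79,-3.9,0],[100,0,-1.79,-3.9,0],[100,0,-1.79,-3.9,0],[100,0,-1.79,-3.9,0]]]}}

```text
time_s: 1.4
position: [0.3507, 0.1307, 0.2564]
ee_rot: [-0.476, 0.522, 0.476, 0.523]
force: [0.4, -0.7, 0.2]
grip_width: 0.0854
```

>>> {"op": "send_rows", "data": {"deltas": [[[100,0.5,-1.79,-3.9,0],[100,0.5,-1.79,-3.9,0],[100,0.5,-1.79,-3.9,0],[100,0.5,-1.79,-3.9,0],[100,1,-1.79,-3.9,0],[100,1,-1.79,-3.9,0],[100,1,-1.79,-3.9,0],[100,1,-1.79,-3.9,0],[100,1,-1.79,-3.9,0],[100,1,-1.79,-3.9,0]]]}}

```text
time_s: 2.4
position: [0.4946, -0.2738, 0.1755]
ee_rot: [-0.476, 0.523, 0.476, 0.523]
force: [0.9, 0.4, 0.1]
grip_width: 0.0856
```

>>> {"op": "send_rows", "data": {"deltas": [[[100,0,0,0,0],[100,0,0,0,0]]]}}

```text
time_s: 2.6
position: [0.4938, -0.2724, 0.1751]
ee_rot: [-0.475, 0.523, 0.477, 0.523]
force: [-0.4, 0.8, -1.1]
grip_width: 0.0854
```

Run:
```python
from h import *
to(0.495,-0.275,0.03,1.481)
snap('scene','s1');snap('top','t1')
im=cv2.imread('pics/s1.png');cv2.imwrite('pics/s1c.png',cv2.resize(im[20:220,180:420],None,fx=3,fy=3))
```

```text
pos [ 0.4938 -0.2724  0.1751] th 1.4777 t 2.6 w 0.0854 F [-0.4  0.8 -1.1] q [-0.71  0.24  1.71  0.    1.19 -2.19]
tool shift cm [14.51 -0.17 -0.27] spin deg -0.19
```

View pics/s1c.png

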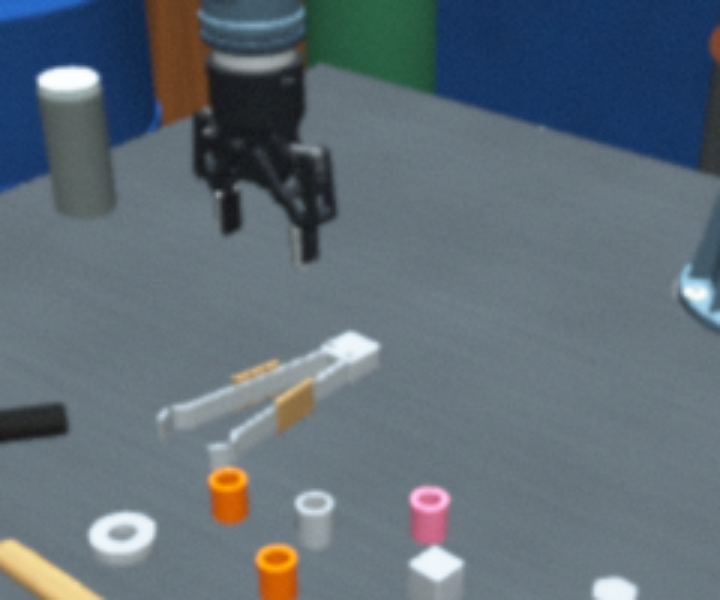

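View pics/t1.png

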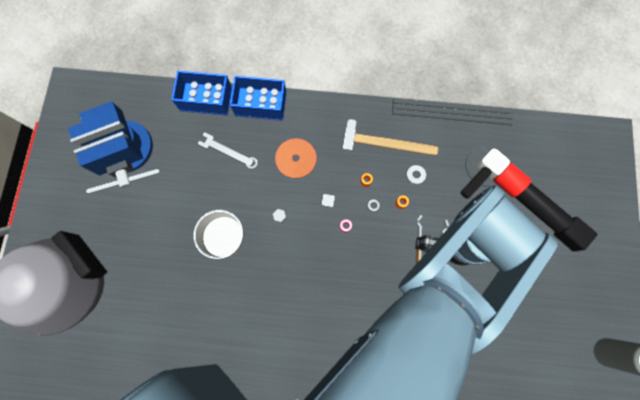

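The scene view shows the open gripper above the tongs, with its jaws lined up across them. I'll descend now.

>>> {"op": "send_rows", "data": {"deltas": [[[100,3,-0.17,-0.27,0],[100,3,0,0,0],[100,2.5,0,0,0],[100,1.5,0,0,0],[100,1,0,0,0],[100,0,0,0,0],[100,0,0,0,0]]]}}

```text
time_s: 3.4
position: [0.4965, -0.2751, 0.0674]
ee_rot: [-0.478, 0.522, 0.477, 0.522]
force: [0.5, -0.6, 0.3]
grip_width: 0.0854
```

Run:
```python
from h import *
to(0.495,-0.275,0.03,1.481)
snap('scene','s2')
im=cv2.imread('pics/s2.png');cv2.imwrite('pics/s2c.png',cv2.resize(im[80:200,210:330],None,fx=5,fy=5))
```

```text
pos [ 0.4965 -0.2751  0.0674] th 1.4825 t 3.4 w 0.0854 F [ 0.5 -0.6  0.3] q [-0.72  0.4   1.75 -0.    0.99 -2.2 ]
tool shift cm [3.74 0.15 0.  ] spin deg 0.08
```

View pics/s2c.png

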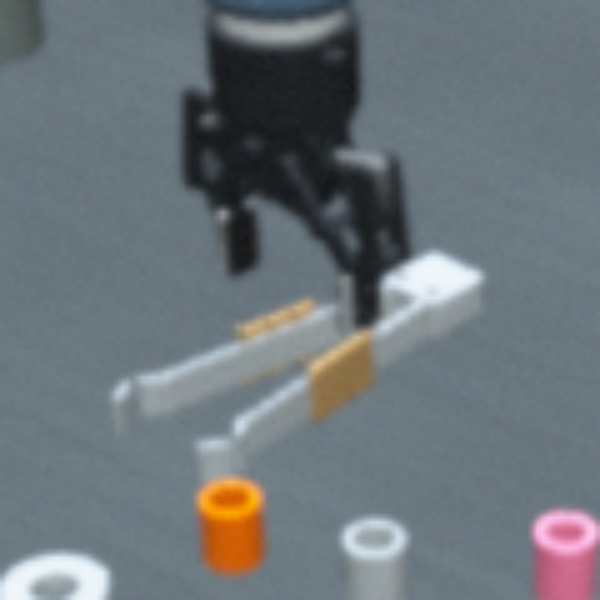

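>>> {"op": "send_rows", "data": {"deltas": [[[100,1.5,0.15,0,0],[100,1,0,0,0],[100,1.2,0,0,0],[100,0,0,0,0],[100,0,0,0,0]]]}}

```text
time_s: 3.95
position: [0.4939, -0.2744, 0.0285]
ee_rot: [-0.477, 0.522, 0.478, 0.522]
force: [-0.7, 0.1, 0.2]
grip_width: 0.0852
```

Run:
```python
from h import *
to(0.495,-0.275,0.03,1.481)
snap('scene','s3')
im=cv2.imread('pics/s3.png');cv2.imwrite('pics/s3c.png',cv2.resize(im[80:200,210:330],None,fx=5,fy=5))
```

```text
pos [ 0.4939 -0.2744  0.0285] th 1.4821 t 3.95 w 0.0852 F [-0.7  0.1  0.2] q [-0.72  0.47  1.76  0.    0.92 -2.2 ]
tool shift cm [-0.15 -0.11 -0.05] spin deg 0.06
```

View pics/s3c.png

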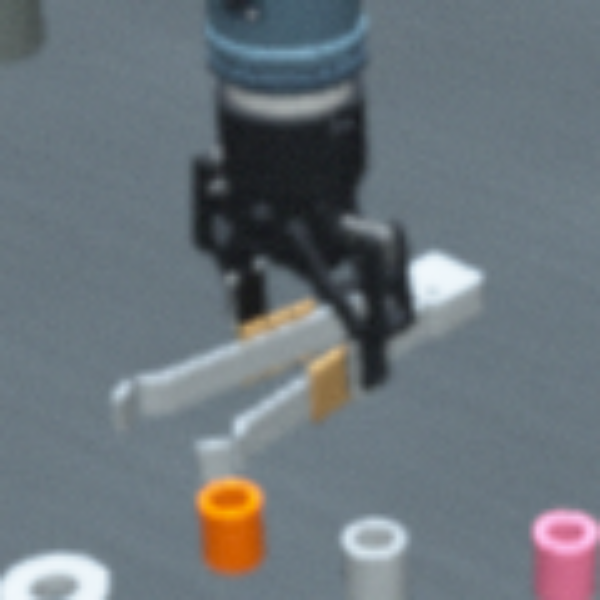

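>>> {"op": "send_rows", "data": {"deltas": [[[80,0,-0.1,0,0],[65,0,0,0,0],[57,0,0,0,0],[57,0,0,0,0],[57,0,0,0,0],[57,0,0,0,0],[57,0,0,0,0]]], "force": 40}}

```text
time_s: 4.7
position: [0.4962, -0.2756, 0.0306]
ee_rot: [-0.478, 0.522, 0.477, 0.522]
force: [-1.4, 1.0, 5.2]
grip_width: 0.0491
```

Run:
```python
from h import *
to(0.495,-0.275,0.03,1.481)
snap('scene','s4')
im=cv2.imread('pics/s4.png');cv2.imwrite('pics/s4c.png',cv2.resize(im[80:200,210:330],None,fx=5,fy=5))
```

```text
pos [ 0.4962 -0.2756  0.0306] th 1.4823 t 4.7 w 0.0491 F [-1.4  1.   5.2] q [-0.72  0.47  1.76 -0.    0.92 -2.2 ]
tool shift cm [0.06 0.12 0.05] spin deg 0.08
```

View pics/s4c.png

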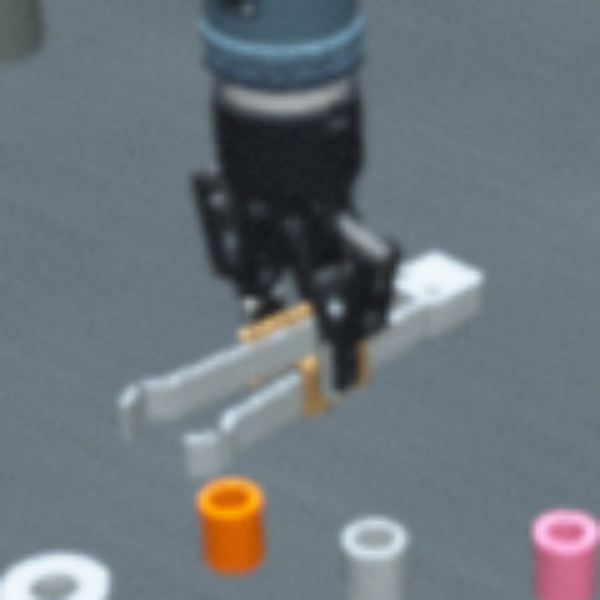

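The pads have centred on the scales and the jaws are part-closed (width 49 mm). Next I'll lift.

>>> {"op": "send_rows", "data": {"deltas": [[[56,-0.5,0,0,0],[56,-1,0,0,0],[56,-1.5,0,0,0],[56,-2,0,0,0],[56,-2,0,0,0],[56,-1,0,0,0],[56,0,0,0,0],[56,0,0,0,0],[56,0,0,0,0]]]}}

```text
time_s: 5.65
position: [0.4947, -0.2743, 0.1082]
ee_rot: [-0.477, 0.522, 0.478, 0.522]
force: [0.2, 1.0, -1.4]
grip_width: 0.0483
```

Run:
```python
from h import *
to(0.495,-0.275,0.03,1.481)
snap('scene','s5');snap('top','t5')
im=cv2.imread('pics/s5.png');cv2.imwrite('pics/s5c.png',cv2.resize(im[40:190,200:350],None,fx=4,fy=4))
im=cv2.imread('pics/t5.png');cv2.imwrite('pics/t5c.png',cv2.resize(im[170:320,330:480],None,fx=4,fy=4))
```

```text
pos [ 0.4947 -0.2743  0.1082] th 1.4822 t 5.65 w 0.0483 F [ 0.2  1.  -1.4] q [-0.72  0.34  1.74  0.    1.07 -2.2 ]
tool shift cm [ 7.82 -0.05 -0.08] spin deg 0.07
```

View pics/s5c.png

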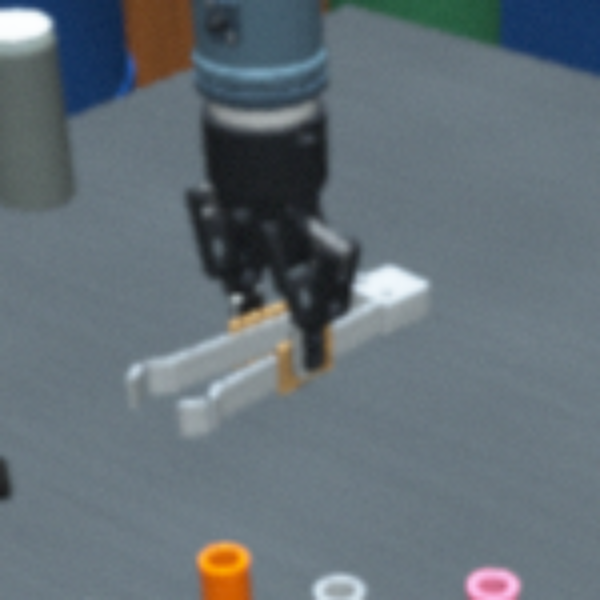

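View pics/t5c.png

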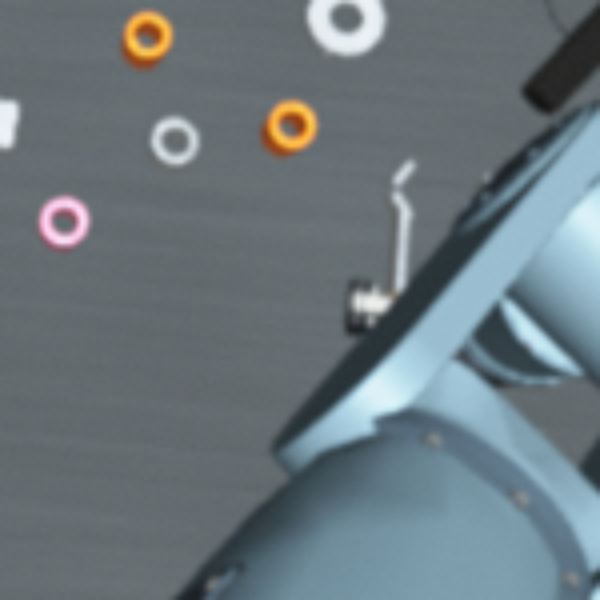

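Run:
```python
from m import *
z=.1082-.030+.027
a=lambda X,Y,z:P('top',X,Y,z,(330,170),4)
b=lambda X,Y,z:P('scene',X,Y,z,(200,40),4)
jl=a(393,186,z);print('L vertex top',jl, 'scene', b(195,402,z))
d1=a(407,222,z)-a(400,290,z);print('arm dir',np.arctan2(d1[1],d1[0]))
# hinge in scene
print('hinge block top scene corners',b(390,265,z),b(429,287,z),b(355,283,z))
# predicted jaws if nothing slipped: yaw -0.088
for yaw in(-.08,-.09,-.1):
  print(np.array([.4947,-.2743])+90e-3*np.array([np.cos(yaw),np.sin(yaw)])+.0355*np.array([-np.sin(yaw),np.cos(yaw)]))
to(0,0,0)
```

```text
L vertex top [ 0.58646224 -0.25169037  0.1052    ] scene [ 0.59221659 -0.25560525  0.1052    ]
arm dir -0.06349708585209782
hinge block top scene corners [ 0.37372582 -0.28020411  0.1052    ] [ 0.38258578 -0.23857228  0.1052    ] [ 0.40973949 -0.28157993  0.1052    ]
[ 0.58724913 -0.24610586]
[ 0.58752643 -0.24703275]
[ 0.58779446 -0.24796236]
pos [ 0.4947 -0.2743  0.1082] th 1.4822 t 5.75 w 0.0481 F [ 0.6  0.  -0.2] q [-0.72  0.34  1.74 -0.    1.07 -2.2 ]
tool shift cm [10.93 51.69 22.94] spin deg None
```

>>> {"op": "send_rows", "data": {"deltas": [[[56,0,0,0,-5.5],[56,0,0,0,-5.5],[56,0,0,0,-5.5],[56,0,0,0,0],[56,0,0,0,0]]]}}

```text
time_s: 6.25
position: [0.4951, -0.2746, 0.1087]
ee_rot: [-0.546, 0.448, 0.547, 0.448]
force: [0.2, 0.3, -0.9]
grip_width: 0.0479
```

Run:
```python
from h import *
to(0.5276,-0.1365,0.105,1.77)
```

```text
pos [ 0.4951 -0.2746  0.1087] th 1.7677 t 6.25 w 0.0479 F [ 0.2  0.3 -0.9] q [-0.72  0.34  1.74 -0.    1.07 -2.48]
tool shift cm [ 0.38 -5.89 12.91] spin deg -0.13
```

>>> {"op": "send_rows", "data": {"deltas": [[[56,0,-0.6,1.3,0],[56,0,-0.8,1.8,0],[56,0,-1,2.2,0],[56,0,-1,2.2,0],[56,0,-1,2.2,0],[56,0,-0.8,1.8,0],[56,0,-0.6,1.4,0],[56,0,0,0,0],[56,0,0,0,0],[56,0,0,0,0]]]}}

```text
time_s: 7.25
position: [0.5266, -0.1374, 0.1093]
ee_rot: [0.547, -0.448, -0.547, -0.448]
force: [-0.3, -1.4, -1.5]
grip_width: 0.048
```

Run:
```python
from h import *
to(0.5276,-0.1365,0.105,1.77)
snap('scene','s6');snap('top','t6')
im=cv2.imread('pics/s6.png');cv2.imwrite('pics/s6c.png',cv2.resize(im[100:240,220:360],None,fx=4,fy=4,interpolation=2))
im=cv2.imread('pics/t6.png');cv2.imwrite('pics/t6c.png',cv2.resize(im[150:290,310:450],None,fx=4,fy=4,interpolation=2))
```

```text
pos [ 0.5266 -0.1374  0.1093] th 1.7696 t 7.25 w 0.048 F [-0.3 -1.4 -1.5] q [-0.47  0.29  1.8  -0.    1.05 -2.24]
tool shift cm [ 0.43 -0.11  0.07] spin deg -0.03
```

View pics/s6c.png

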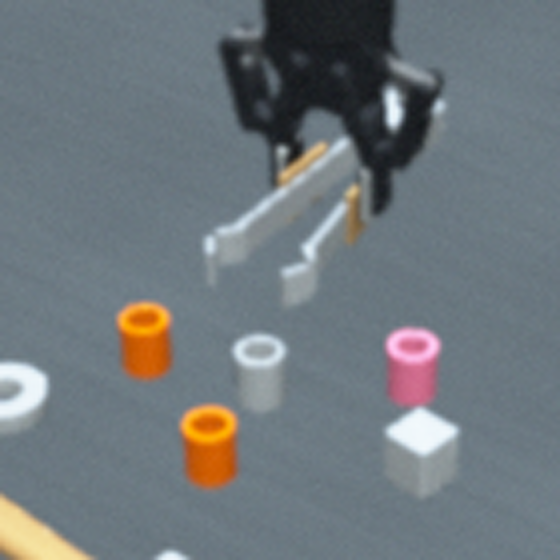

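View pics/t6c.png

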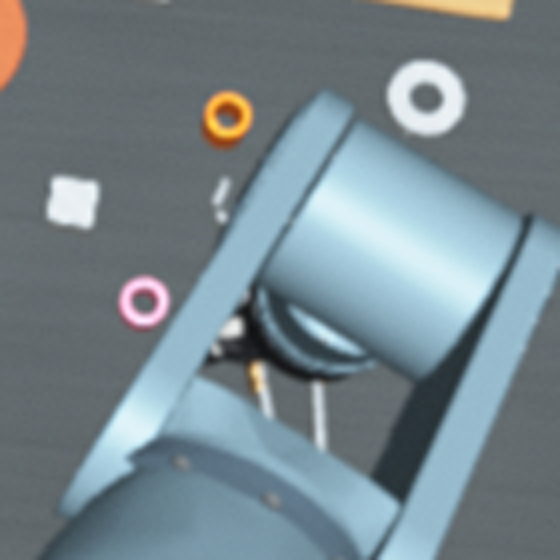

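Run:
```python
from m import *
U=.1093-.030;z=U+.027
a=lambda X,Y,z:P('top',X,Y,z,(310,150),4)[:2]
b=lambda X,Y,z:P('scene',X,Y,z,(220,100),4)[:2]
print('L vertex',a(216,203,z),b(313,262,z),'front tip',a(227,182,z),b(285,269,z),'Rtip scene',b(208,239,z))
z=U+.03
for p,q in(((258,370),(271,415)),((317,385),(320,450))):
  p=a(*p,z);q=a(*q,z);d=p-q;print('arm',p,q,np.arctan2(d[1],d[0]))
for yaw in(.1,.15,.2):
  c=np.array([np.cos(yaw),np.sin(yaw)]);n=np.array([-c[1],c[0]]);J=np.array([.5266,-.1374])+.09*c
  print(yaw,'J',J,'L',J+.0345*n,'Ltip',J+.021*n+.013*c,'Rtip',J-.021*n+.013*c)
# old s5 recheck
z=.1082-.030+.027
print('s5 L vertex',P('scene',210,397,z,(200,40),4))
print('bush again',P('scene',259,351,.036,(220,100),4))
```

```text
L vertex [ 0.61043503 -0.09131648] [ 0.60373084 -0.08941907] front tip [ 0.62443368 -0.09713538] [ 0.61904319 -0.09728911] Rtip scene [ 0.62278399 -0.15197342]
arm [ 0.50918433 -0.12390646] [ 0.48295935 -0.13351192] 0.35109624047639865
arm [ 0.50360339 -0.15991153] [ 0.46503304 -0.16402635] 0.10628152027064719
0.1 J [ 0.61615037 -0.12841499] L [ 0.61270612 -0.09408735] Ltip [ 0.62698893 -0.10622207] Rtip [ 0.63118193 -0.14801225]
0.15 J [ 0.6155894  -0.12395057] L [ 0.61043378 -0.08983797] Ltip [ 0.62530522 -0.10124368] Rtip [ 0.63158162 -0.14277206]
0.2 J [ 0.61480599 -0.11951976] L [ 0.6079519  -0.08570746] Ltip [ 0.6233748  -0.09635566] Rtip [ 0.63171891 -0.13751846]
s5 L vertex [ 0.58213799 -0.25262493  0.1052    ]
bush again [ 0.61637886 -0.1220365   0.036     ]
```

>>> {"op": "send_rows", "data": {"deltas": [[[56,1,-0.05,0,0],[56,1.2,0,0,0],[56,0.7,0,0,0],[56,0,0,0,0],[56,0,0,0,0]]]}}

```text
time_s: 7.85
position: [0.5268, -0.1367, 0.0797]
ee_rot: [-0.547, 0.448, 0.548, 0.448]
force: [-0.5, 0.2, -1.6]
grip_width: 0.048
```

Run:
```python
from h import *
to(0.5276,-0.1365,0.105,1.77)
snap('scene','s7');snap('top','t7')
im=cv2.imread('pics/s7.png');cv2.imwrite('pics/s7c.png',cv2.resize(im[130:220,240:330],None,fx=7,fy=7,interpolation=2)[:600])
im=cv2.imread('pics/t7.png');cv2.imwrite('pics/t7c.png',cv2.resize(im[180:270,340:430],None,fx=7,fy=7,interpolation=2)[:600])
```

```text
pos [ 0.5268 -0.1367  0.0797] th 1.7701 t 7.85 w 0.048 F [-0.5  0.2 -1.6] q [-0.47  0.34  1.81 -0.    0.99 -2.24]
tool shift cm [-2.53 -0.08  0.01] spin deg 0.01
```

View pics/s7c.png

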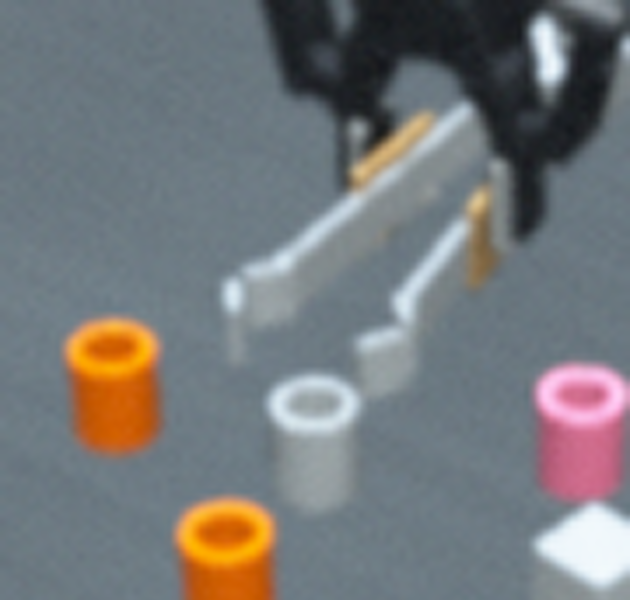

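View pics/t7c.png

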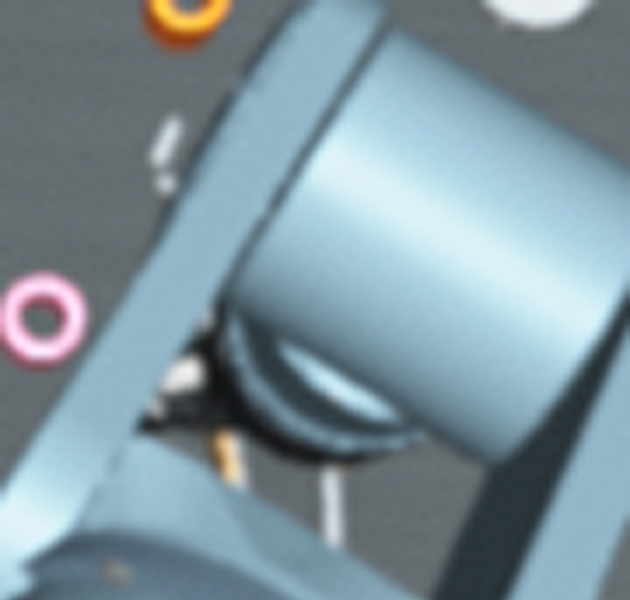

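Run:
```python
from m import *
U=.0797-.030
a=lambda X,Y,z:P('top',X,Y,z,(340,180),7)[:2]
b=lambda X,Y,z:P('scene',X,Y,z,(240,130),7)[:2]
for dz in(0,.004):
  z=U+.027+dz
  Lt,Lv,La=b(358,342,z),b(410,328,z),b(400,300,z);Rt,Rv,Ra=b(233,290,z),b(250,268,z),b(285,262,z)
  print(dz,'L tip,v,arm',Lt,Lv,La,'R',Rt,Rv,Ra)
  print('mid',(Lt+Rt)/2,(Lv+Rv)/2,(La+Ra)/2)
  print('top L tip,v,arm',a(177,120,z),a(158,158,z),a(166,186,z))
  p=a(325,470,z+.003)-a(336,545,z+.003);print(np.arctan2(p[1],p[0]))
# forward prediction in scene of bush-centred jaw: pixels
def px(n,p,off,s): 
  u,v=proj(n,p);return ((u-off[0]+.5)*s-.5).round(0),((v-off[1]+.5)*s-.5).round(0)
for yaw in(.1,.15,.2):
  c=np.array([np.cos(yaw),np.sin(yaw)]);n=np.array([-c[1],c[0]]);J=np.array([.5268,-.1367])+.09*c
  for nm,o in(('Lv',.034*n),('Rv',-.034*n),('Ltip',.021*n+.013*c),('Rtip',-.021*n+.013*c)):
    p=[*(J+o),U+.027];print(yaw,nm,[float(x) for x in px('scene',p,(240,130),7)],[float(x) for x in px('top',p,(340,180),7)])
```

```text
0 L tip,v,arm [ 0.62225818 -0.09607099] [ 0.60553897 -0.08776882] [ 0.59501086 -0.10067084] R [ 0.62503036 -0.14816239] [ 0.61165512 -0.15243379] [ 0.60159973 -0.14557495]
mid [ 0.62364427 -0.12211669] [ 0.60859704 -0.12010131] [ 0.5983053 -0.1231229]
top L tip,v,arm [ 0.62716463 -0.09635176] [ 0.61231324 -0.09049831] [ 0.60220481 -0.09416993]
0.20808069722758138
0.004 L tip,v,arm [ 0.62653123 -0.09235333] [ 0.60992191 -0.08410573] [ 0.599463   -0.09692294] R [ 0.62928519 -0.14410236] [ 0.61599786 -0.14834568] [ 0.60600856 -0.14153193]
mid [ 0.62790821 -0.11822784] [ 0.61295988 -0.11622571] [ 0.60273578 -0.11922743]
top L tip,v,arm [ 0.62619938 -0.09599016] [ 0.61140683 -0.0901599 ] [ 0.60133843 -0.09381698]
0.2080806972275819
0.1 Lv [381.0, 332.0] [167.0, 157.0]
0.1 Rv [214.0, 269.0] [354.0, 157.0]
0.1 Ltip [326.0, 339.0] [202.0, 122.0]
0.1 Rtip [222.0, 299.0] [317.0, 122.0]
0.15 Lv [396.0, 333.0] [155.0, 162.0]
0.15 Rv [222.0, 275.0] [341.0, 152.0]
0.15 Ltip [341.0, 342.0] [188.0, 125.0]
0.15 Rtip [233.0, 305.0] [303.0, 120.0]
0.2 Lv [410.0, 334.0] [143.0, 168.0]
0.2 Rv [231.0, 282.0] [329.0, 149.0]
0.2 Ltip [356.0, 344.0] [174.0, 129.0]
0.2 Rtip [245.0, 311.0] [288.0, 118.0]
```

>>> {"op": "send_rows", "data": {"deltas": [[[56,0.8,-0.2,0,0],[56,0.8,0,0,0],[56,0.6,0,0,0],[56,0.4,0,0,0],[56,0,0,0,0],[56,0,0,0,0]]]}}

```text
time_s: 8.55
position: [0.5291, -0.1364, 0.0542]
ee_rot: [-0.547, 0.448, 0.547, 0.448]
force: [0.1, -0.8, -1.2]
grip_width: 0.0482
```

Run:
```python
from h import *
to(0.5276,-0.1365,0.033,1.77)
snap('scene','s8')
im=cv2.imread('pics/s8.png');cv2.imwrite('pics/s8c.png',cv2.resize(im[130:220,240:330],None,fx=7,fy=7,interpolation=2)[:600])
```

```text
pos [ 0.5291 -0.1364  0.0542] th 1.7703 t 8.55 w 0.0482 F [ 0.1 -0.8 -1.2] q [-0.47  0.39  1.81 -0.    0.95 -2.24]
tool shift cm [2.12 0.15 0.02] spin deg 0.02
```

View pics/s8c.png

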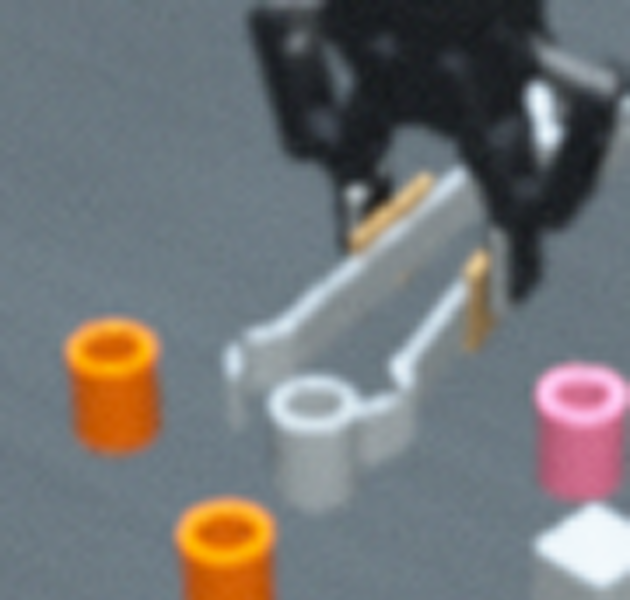

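>>> {"op": "send_rows", "data": {"deltas": [[[56,0.6,0,0,0],[56,0.6,0,0,0],[56,0.5,0,0,0],[56,0.4,0,0,0],[56,0,0,0,0],[56,0,0,0,0]]]}}

```text
time_s: 9.2
position: [0.529, -0.1364, 0.0331]
ee_rot: [-0.547, 0.448, 0.547, 0.448]
force: [-0.8, 0.0, -1.8]
grip_width: 0.048
```

Run:
```python
from h import *
to(0.5276,-0.1365,0.033,1.77)
snap('scene','s9')
im=cv2.imread('pics/s9.png');cv2.imwrite('pics/s9c.png',cv2.resize(im[130:220,240:330],None,fx=7,fy=7,interpolation=2)[:600])
```

```text
pos [ 0.529  -0.1364  0.0331] th 1.7702 t 9.2 w 0.048 F [-0.8  0.  -1.8] q [-0.47  0.43  1.81  0.    0.91 -2.24]
tool shift cm [0.01 0.14 0.02] spin deg 0.01
```

View pics/s9c.png

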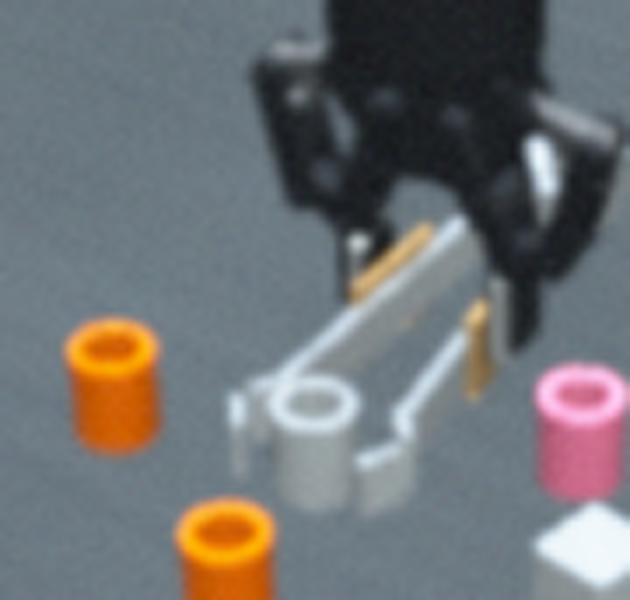

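The bush stands centred between the jaws, and nothing is touching it yet. I'll squeeze now.

>>> {"op": "send_rows", "data": {"deltas": [[[50,0,0,0,0],[46,0,0,0,0],[42,0,0,0,0],[38,0,0,0,0],[34,0,0,0,0],[20,0,0,0,0],[10,0,0,0,0],[0,0,0,0,0],[0,0,0,0,0],[0,0,0,0,0]]], "force": 60}}

```text
time_s: 10.25
position: [0.5293, -0.1366, 0.0335]
ee_rot: [0.548, -0.448, -0.547, -0.448]
force: [-0.3, -1.9, 3.7]
grip_width: 0.0319
```

Run:
```python
from h import *
to(0.5276,-0.1365,0.033,1.77)
snap('scene','s10')
im=cv2.imread('pics/s10.png');cv2.imwrite('pics/s10c.png',cv2.resize(im[130:220,240:330],None,fx=7,fy=7,interpolation=2)[:600])
```

```text
pos [ 0.5293 -0.1366  0.0335] th 1.7702 t 10.25 w 0.0319 F [-0.3 -1.9  3.7] q [-0.47  0.43  1.81 -0.    0.9  -2.24]
tool shift cm [0.05 0.17 0.04] spin deg 0.01
```

View pics/s10c.png

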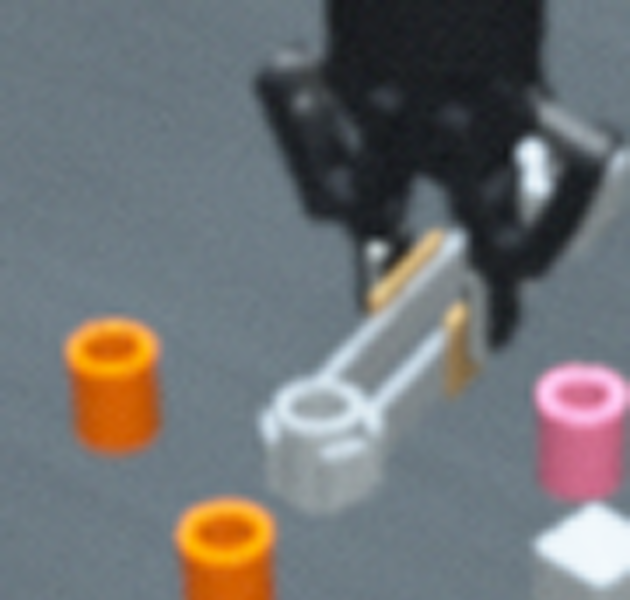

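The jaws have closed snugly on the bush. Lifting.

>>> {"op": "send_rows", "data": {"deltas": [[[0,-0.4,0,0,0],[0,-0.8,0,0,0],[0,-1.2,0,0,0],[0,-1.6,0,0,0],[0,-2,0,0,0],[0,-2,0,0,0],[0,-2,0,0,0],[0,-2,0,0,0],[0,-1.5,0,0,0],[0,-0.7,0,0,0]]]}}

```text
time_s: 11.3
position: [0.5297, -0.1367, 0.1774]
ee_rot: [0.548, -0.448, -0.546, -0.448]
force: [0.1, -0.4, -2.8]
grip_width: 0.0319
```

Run:
```python
from h import *
to(0.40,0.25,0.175,1.77)
snap('scene','s11')
im=cv2.imread('pics/s11.png');cv2.imwrite('pics/s11c.png',cv2.resize(im[40:240,220:420],None,fx=3,fy=3,interpolation=2)[:600])
```

```text
pos [ 0.5297 -0.1367  0.1774] th 1.7703 t 11.3 w 0.0319 F [ 0.1 -0.4 -2.8] q [-0.47  0.2   1.75  0.    1.19 -2.24]
tool shift cm [ 0.16  5.05 40.47] spin deg 0.02
```

View pics/s11c.png

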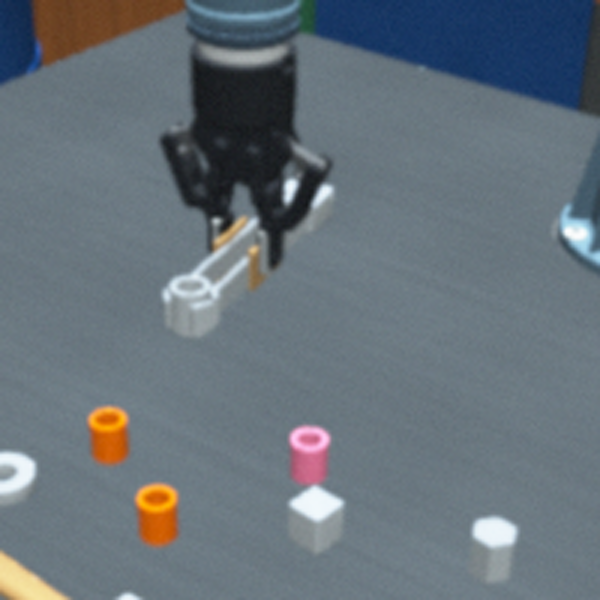

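The bush is clear of the bench and held in the jaws. Next I'll carry it across to the tin.

>>> {"op": "send_rows", "data": {"deltas": [[[0,0,0.1,1,0],[0,0,0.15,1.5,0],[0,0,0.2,2,0],[0,0,0.2,2.5,0],[0,0,0.25,2.5,0],[0,0,0.25,2.5,0],[0,0,0.25,2.5,0],[0,0,0.25,2.5,0],[0,0,0.25,2.5,0],[0,0,0.25,2.5,0]]]}}

```text
time_s: 12.35
position: [0.4624, 0.0774, 0.1745]
ee_rot: [-0.547, 0.448, 0.548, 0.447]
force: [0.3, 0.1, -2.3]
grip_width: 0.0321
```

>>> {"op": "send_rows", "data": {"deltas": [[[0,0,0.25,2.5,0],[0,0,0.25,2.5,0],[0,0,0.25,2.5,0],[0,0,0.25,2.5,0],[0,0,0.2,2.5,0],[0,0,0.2,2,0],[0,0,0.2,1.7,0],[0,0,0.2,1.5,0],[0,0,0.2,1,0],[0,0,0,0,0]]]}}

```text
time_s: 13.35
position: [0.406, 0.2556, 0.1747]
ee_rot: [-0.547, 0.447, 0.548, 0.447]
force: [0.9, 0.0, -2.6]
grip_width: 0.0321
```

>>> {"op": "send_rows", "data": {"deltas": [[[0,0,0,0,0],[0,0,0,0,0],[0,0,0,0,0]]]}}

```text
time_s: 13.65
position: [0.408, 0.2538, 0.1753]
ee_rot: [0.547, -0.448, -0.547, -0.448]
force: [-0.6, -0.6, -2.6]
grip_width: 0.0322
```

Run:
```python
from h import *
to(0.4107,0.254,0.177,1.77)
snap('scene','s12');snap('top','t12')
im=cv2.imread('pics/s12.png');cv2.imwrite('pics/s12c.png',cv2.resize(im[80:280,340:540],None,fx=3,fy=3,interpolation=2))
im=cv2.imread('pics/t12.png');cv2.imwrite('pics/t12c.png',cv2.resize(im[150:300,140:340],None,fx=4,fy=4,interpolation=2))
```

```text
pos [0.408  0.2538 0.1753] th 1.7693 t 13.65 w 0.0322 F [-0.6 -0.6 -2.6] q [ 0.31  0.06  1.92 -0.    1.17 -1.46]
tool shift cm [-0.17 -0.27 -0.03] spin deg -0.04
```

View pics/s12c.png

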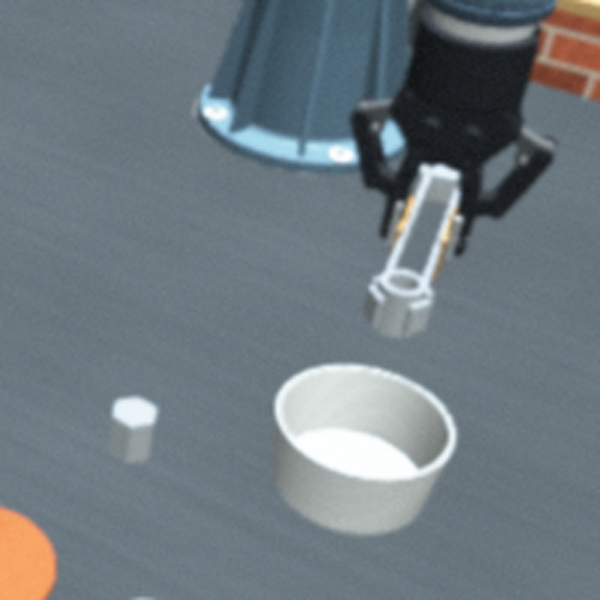

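View pics/t12c.png

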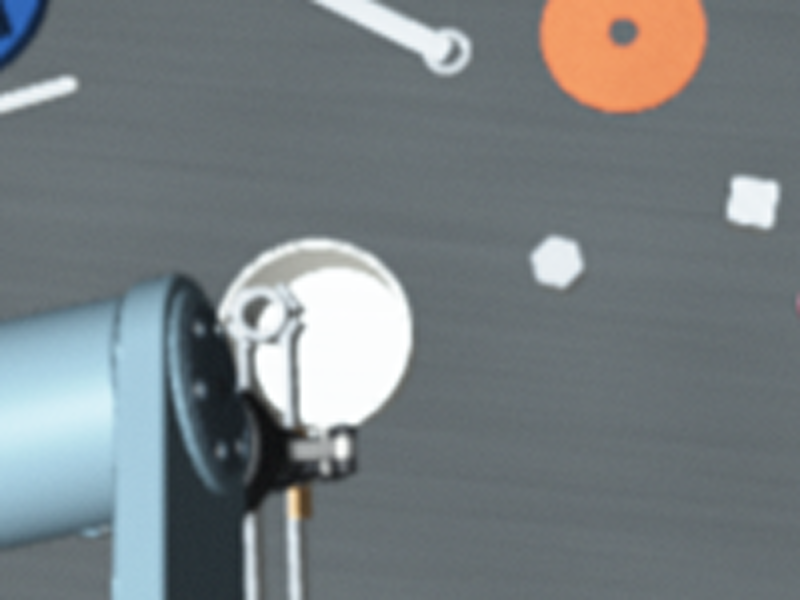

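Run:
```python
from m import *
z=.1753-.0335+.036
print('bush top-view',P('top',264,313,z,(140,150),4),'scene',P('scene',404,284,z,(340,80),3))
# rim: c ellipse scene
print('tin scene',P('scene',365,422,.06,(340,80),3),'tin top',P('top',315,334,.06,(140,150),4))
to(0.4107,0.254,0.177,1.77)
```

```text
bush top-view [0.49559274 0.26597935 0.1778    ] scene [0.49660123 0.27164    0.1778    ]
tin scene [0.49858375 0.27096702 0.06      ] tin top [0.49992896 0.26665756 0.06      ]
pos [0.408  0.2538 0.1753] th 1.7693 t 13.75 w 0.0321 F [-0.8 -0.3 -2.8] q [ 0.31  0.06  1.92 -0.    1.17 -1.46]
tool shift cm [-0.17 -0.27 -0.04] spin deg -0.04
```

Both views put the bush within about 4 mm of the tin's centre, with its own centre at about 0.16 m. It is steady, so I'm handing in.

Run:
```python
from h import *
s=bot.sense();print(s['grip_width'],abs(s['qvel']).max())
print(bot.sign_off())
```

```text
0.03210094834055101 0.002209859281975341
the job is handed in; nothing more can be done
None
```

I picked up the tongs by their wooden grips, closed the jaws on the steel bush and carried it to the tin. I handed in at about 14 s with the bush still held there and the tongs squeezed shut.

- **Position:** at the last check, the two cameras put the bush within about 4 mm sideways of the tin's centre. Its centre is about 0.16 m above the bench, which is 10 cm above the rim. That height is worked out from the arm's pose, not measured by the cameras.
- **Grip:** the grip force was set to 60 N and the opening read 32 mm. I expected 34 mm with the jaws closed on the bush; the pictures still showed the bush seated between them. The arm was still.
- **Other things:** the tin measured within about 3 mm of its first position. In the pictures nothing else looked moved, though I did not re-measure each item.
- **Camera disagreement:** the two cameras differed by up to 7 mm on some jaw points while I lined up. I checked again during the descent, and the jaws went round the bush without touching it.

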